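Reset the profile gauge

TASK

The profile gauge in the drill vice still shows the last moulding: with the fingertips, press down all the white pins that stand up until they are flush with the gauge's top edge. Then stroke the fingertips lightly along the whole row, from its plain end to the end with the red lever, to feel that no pin stands proud, and last press the red lock lever fully down. Only press and stroke gently: draw no pin further out, lock nothing while a pin is proud, lift nothing and leave the things around alone.

Things in the scene. Friction and masses are not known exactly. Their poses are not given: they have to be found in the camera images.
- profile_gauge: black profile gauge (contour gauge), 196 mm long x 16 mm thick (20 mm at the flanges of its top edge) x 40 mm high, clamped fast, upright, in the green drill vice (118x198x54 mm; neither can shift). Origin: centre of its underside, 35 mm above the table; x along the row of pins towards the end with the red lever, z up; its flat top edge is at z = 40 mm
- row_middle (a point): middle of the row of 30 white pins, on the gauge's top edge (75 mm above the table); axes as the gauge's. Pins: 5 mm pitch, each 4.4 x 5.8 mm, x = -75 to +75 mm. The outer 9 on each side are flush already; the middle 12 (x = -30 to +30 mm) stand up by 2 to 22 mm. Friction (about 1 N each) holds a pin where it is left; a stop holds it rigidly once its tip is flush
- row_plain_end (a point): plain end of the row of pins (the end away from the lever), on the top edge; axes as the gauge's
- row_lever_end (a point): end of the row next to the red lever, on the top edge; axes as the gauge's
- lock_lever (a joint): red lock lever at the +x end of the gauge, hinged about the gauge's y axis at x = 90, z = 28 mm of the gauge: 0 = fully down, level, pointing along +x away from the row (locked, against a stop); 0.42 to 0.65 rad at the start = raised (unlocked). It stays where it is left (friction 0.06 N m, about 1.5 N at the pad)
- lever_pad (a point): centre of the upper face of the lever's thumb pad (30 x 24.5 x 8 mm), 38 mm from the hinge; fully down it lies at x = 128, z = 32 mm of the gauge
- pin_1 (a joint): sliding pin at x = -27.5 mm of the gauge: how far its tip stands out above the top edge, in m (0 = flush, 0.03 = drawn right out)
- pin_2 (a joint): sliding pin at x = -22.5 mm of the gauge: how far its tip stands out above the top edge, in m (0 = flush, 0.03 = drawn right out)
- pin_3 (a joint): sliding pin at x = -17.5 mm of the gauge: how far its tip stands out above the top edge, in m (0 = flush, 0.03 = drawn right out)
- pin_4 (a joint): sliding pin at x = -12.5 mm of the gauge: how far its tip stands out above the top edge, in m (0 = flush, 0.03 = drawn right out)
- pin_5 (a joint): sliding pin at x = -7.5 mm of the gauge: how far its tip stands out above the top edge, in m (0 = flush, 0.03 = drawn right out)
- pin_6 (a joint): sliding pin at x = -2.5 mm of the gauge: how far its tip stands out above the top edge, in m (0 = flush, 0.03 = drawn right out)
- pin_7 (a joint): sliding pin at x = 2.5 mm of the gauge: how far its tip stands out above the top edge, in m (0 = flush, 0.03 = drawn right out)
- pin_8 (a joint): sliding pin at x = 7.5 mm of the gauge: how far its tip stands out above the top edge, in m (0 = flush, 0.03 = drawn right out)
- pin_9 (a joint): sliding pin at x = 12.5 mm of the gauge: how far its tip stands out above the top edge, in m (0 = flush, 0.03 = drawn right out)
- pin_10 (a joint): sliding pin at x = 17.5 mm of the gauge: how far its tip stands out above the top edge, in m (0 = flush, 0.03 = drawn right out)
- pin_11 (a joint): sliding pin at x = 22.5 mm of the gauge: how far its tip stands out above the top edge, in m (0 = flush, 0.03 = drawn right out)
- pin_12 (a joint): sliding pin at x = 27.5 mm of the gauge: how far its tip stands out above the top edge, in m (0 = flush, 0.03 = drawn right out)
- moulding_offcut: offcut of pale wooden moulding, 60 wide x 80 long x up to 20 mm high, lying flat left of the vice; origin under its centre; bystander
- tape_measure: yellow tape measure, 36x83x62 mm, standing right of the vice; origin under its centre; bystander
- pencil: red carpenter pencil, 8x162x7 mm, lying at the back left; origin under its centre; bystander
- label_carton: small white carton, 60x120x52 mm, at the back; origin under its centre; bystander
- tack_hammer: hammer with wooden handle, 85x205x27 mm, lying at the right edge; origin under its centre; bystander
- oil_can: green thumb oiler, 66x85x142 mm, standing at the front right; origin under its centre; bystander

How it is judged:
By the outcome, as a careful person would: the job done as asked, in the order asked, and still so for the second after the job is handed in, with the robot touching nothing.
It also fails if it takes over 51 s, if anything falls off the work surface, if the arm or the gripper's body presses on something with over 40 N, if the wrist force passes 120 N, or if a joint passes its speed limit or range.

ROBOT

A 7-joint arm with a two-finger parallel gripper is mounted at the origin on a cart in front of the work surface, level with it; the furniture and walls round the work are solid. World frame = base frame: x ahead of the robot, y to its left, z up, the work surface at z = 0. Lengths are in m, angles in rad, forces in N, time in s.
With the tool pointing down it reaches from about 0.4 to 0.9 m from the base axis. Payload 5.6 kg.
Tool frame: the origin (TCP) lies between the finger pads; the fingertips stand 8 mm ahead of it and the grasp point (between the pads) lies 11 mm behind it (ctrl.nose_length is the distance from the TCP to the fingertips, in m); z points along the fingers, y is the line along which they close (so a half turn about z gives the same grasp; the last joint's range is limited). The gripper opens to 92 mm and grips with 3 to 60 N. Pads are 20 mm wide; open, the fingers measure 128 mm over their backs; the gripper's body (75 mm by 189 mm) begins 69 mm behind the grasp point.
Start: joints at [-1.145, 0.468, -0.012, 1.603, 0.006, 1.071, -0.056], TCP at [0.294, 0.58, 0.223] pointing down, gripper open.
Joint ranges: [-2.53, 2.53], [-0.31, 2.02], [-1.57, 1.55], [0.28, 2.44], [-1.29, 4.43], [0.15, 1.84], [-2.92, 2.92]. Speed limits (rad/s): [2.57, 2.57, 3.14, 3.14, 3.14, 3.14, 3.14].

INTERFACE

Orientations are given as a unit quaternion [w, x, y, z].
In Python, from bench import ctrl, set_gripper, inverse_kinematics, get_image, finder, telemetry gives the robot as it stands. The module is installed in compiled form; this text tells all that it offers. Calls block until the motion is done:
- ctrl.move_pose(position, orientation): joint-space move of the TCP to a pose.
- ctrl.move_linear(position, orientation=None, feed=0.15, stop_force=None): straight line of the TCP; orientation=None keeps the orientation; feed is the mean speed in m/s. With stop_force (N) it stops when the force on the tool has changed by that much, and returns True; else False.
- ctrl.move_j(angles): joint-space move.
- set_gripper(opening, squeeze=None): opening from 0.0 (shut) to 1.0 (fully open); squeeze is the grip in N (None keeps the last); returns when the fingers have stopped.
- ctrl.wait(seconds).
- inverse_kinematics(position, orientation): joint angles nearest the present ones, or None.
- get_image(name): name is "scene" or "top" or "wrist"; returns a dict with "pixels" (400x640x3 uint8, red, green, blue), "fx", "fy", "cx", "cy" (pixels), "camera_from_world" (4x4, takes a point from world to camera coordinates). Camera axes: x right, y down, z forward; pixel columns grow to the right and rows downward; lengths in m; the calibration is good to about 2 mm. A picture is of the moment at which its call begins. There is no depth.
A pose or a line that the arm cannot do raises ctrl.IKError and nothing moves.
- ctrl.finish_job(): hands the job in; it is judged then, once.
Trained networks look in the newest picture that a camera, given by its name, has taken for a name from the list of things; names that differ only in an ending like _2 or _b are one class to them, and where a whole thing is asked for, a point or a joint stands for the part that bears it (a point fixed in the world has none). Each returns a list of dicts, best first, with "score" (0 to 1); they miss things now and then, are a little off and sometimes report something else, mostly with a low value. They report only what shows in the picture. A call takes as long as a camera call.
- finder.find_in(camera, query): "position" ([x, y, z] in m, in world coordinates, good to about 4 mm: the middle of the surface that is visible of it).
- finder.cut_out(camera, query): "region" (400x640 bool, what is visible of it).
- finder.tip_of(camera, query): "position" ([x, y, z] in m, in world coordinates, good to about 4 mm: a listed point, or the origin of a listed thing).
Readings, each from a call of its own:
- telemetry.current_time(): time.
- telemetry.current_joint_positions(): joint angles.
- telemetry.current_dq(): joint speeds.
- telemetry.current_tau(): joint torques, N m.
- telemetry.current_tool_pos(): TCP position.
- telemetry.current_ee_rot(): TCP orientation.
- telemetry.current_wrist_force(): force on the tool from outside, world axes, zero at the start.
- telemetry.current_ft_torque(): the same for the moment, N m.
- telemetry.current_gripper_width(): opening from 0.0 (shut) to 1.0 (fully open).
- telemetry.current_grasp_force(): force on a finger pad.
Only numpy, scipy, OpenCV 4.12 (cv2) and the standard library are available. Lean on these libraries where they do the work, as an engineer would, in place of code of your own. Each camera call takes 0.05 s, during which the arm holds its last target. There are 200 camera calls.

## Working session

There is one attempt and no reset: what is moved stays moved. The work goes in short steps, each a Python script; the robot and the scene stay as the last script left them, time stands still between calls to the robot, and variables do not carry over. Pictures are saved under pics/ and viewed, at most 10 in all, crops included, and the job is handed in when it is done.

```bash
mkdir -p pics; python3 - <<'E'
from bench import ctrl,get_image,finder,telemetry
import cv2,numpy as np
for c in("scene","top"):
    im=get_image(c); cv2.imwrite(f"pics/{c}1.png",im["pixels"][:,:,::-1])
    print(c,im["fx"],im["cx"],np.round(im["camera_from_world"],3).tolist())
    for q in("row_middle","row_plain_end","row_lever_end","lever_pad","profile_gauge"):
        print(q,[(np.round(d["position"],4).tolist(),round(d["score"],2)) for d in finder.tip_of(c,q)[:2]])
print(telemetry.current_time(),telemetry.current_ee_rot(),ctrl.nose_length)
E
```

```text
scene 410.88712847602955 321.45850355192243 [[-0.727, 0.687, 0.004, 0.47], [0.455, 0.486, -0.746, -0.173], [-0.514, -0.54, -0.666, 1.246], [0.0, 0.0, 0.0, 1.0]]
row_middle [([0.5155, -0.0471, 0.0761], 0.61)]
row_plain_end [([0.5297, -0.1167, 0.0721], 0.89), ([0.4997, 0.0224, 0.0737], 0.54)]
row_lever_end [([0.4973, 0.0223, 0.0715], 0.71)]
lever_pad [([0.4898, 0.0755, 0.0876], 0.47)]
profile_gauge [([0.5076, -0.0477, 0.0323], 0.94)]
top 439.99858021624624 319.65003753185835 [[0.021, -1.0, 0.002, -0.073], [-0.987, -0.021, -0.159, 0.567], [0.159, 0.001, -0.987, 1.062], [0.0, 0.0, 0.0, 1.0]]
row_middle [([0.5123, -0.0476, 0.0739], 0.68)]
row_plain_end [([0.5305, -0.1188, 0.0794], 0.94), ([0.7401, 0.0847, -0.0034], 0.61)]
row_lever_end [([0.5025, 0.0293, 0.0733], 0.69)]
lever_pad [([0.4934, 0.0766, 0.0823], 0.55)]
profile_gauge [([0.5207, -0.0468, 0.0342], 0.72)]
0.6 [2.96001565e-05 2.32286276e-01 9.72647462e-01 1.44272263e-06] 0.008
```

View pics/scene1.png

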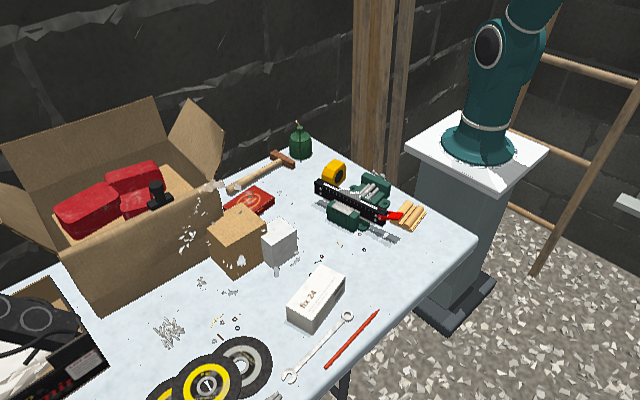

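View pics/top1.png

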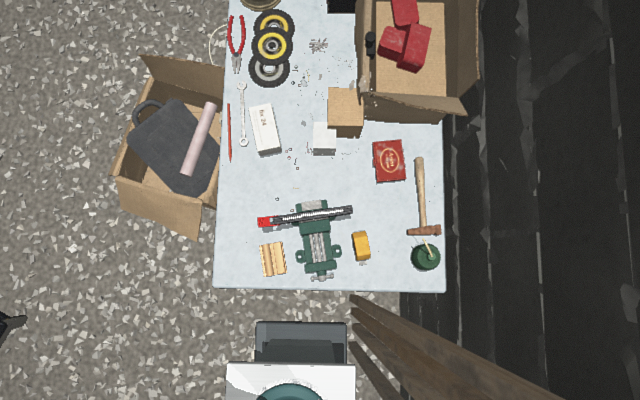

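The gauge lies across the table with its red lever at the robot's left: around (268,222) in the top view, with the plain end at (350,209). I'll go above it and take a close look.

```bash
cat > h.py <<'E'
from bench import ctrl,set_gripper,get_image,finder,telemetry,inverse_kinematics
import cv2,numpy as np
def quat(psi): return [0,np.cos(psi/2),np.sin(psi/2),0]
def proj(im,p):
    c=im["camera_from_world"]@np.r_[p,1]; return im["fx"]*c[0]/c[2]+im["cx"],im["fy"]*c[1]/c[2]+im["cy"]
def unproj(im,u,v,z):
    T=np.linalg.inv(im["camera_from_world"]); d=T[:3,:3]@[(u-im["cx"])/im["fx"],(v-im["cy"])/im["fy"],1]
    return T[:3,3]+d*(z-T[2,3])/d[2]
E
python3 - <<'E'
from h import *
yaw=np.radians(101); 
for psi in(yaw,yaw-np.pi):
    print(psi,inverse_kinematics([0.514,-0.0475,0.2],quat(psi)))
set_gripper(0.0,10)
ctrl.move_pose([0.48,-0.0475,0.26],quat(yaw))
im=get_image("wrist"); cv2.imwrite("pics/w1.png",im["pixels"][:,:,::-1])
np.savez("w1.npz",**{k:im[k] for k in("fx","fy","cx","cy","camera_from_world")})
for q in("row_middle","row_plain_end","row_lever_end","lever_pad"):
    print(q,[(np.round(d["position"],4).tolist(),round(d["score"],2)) for d in finder.tip_of("wrist",q)[:2]], proj(im,[.514,-.0475,.075]))
print(telemetry.current_time(),telemetry.current_joint_positions())
E
```

```text
1.7627825445142729 [-0.44301237  0.28702969  0.56061351  1.97956405 -0.18951095  0.92575319
  0.40576795]
-1.3788101090755203 [-0.96421654  0.609714    1.36183239  2.00319853 -0.67869085  1.1024603
 -2.24700641]
row_middle [([0.5141, -0.0475, 0.075], 0.95)] (np.float64(347.4671463023885), np.float64(189.403775283346))
row_plain_end [([0.5268, -0.1181, 0.0746], 0.84)] (np.float64(347.4671463023885), np.float64(189.403775283346))
row_lever_end [([0.5013, 0.0285, 0.0776], 0.62)] (np.float64(347.4671463023885), np.float64(189.403775283346))
lever_pad [([0.5052, 0.03, 0.0781], 0.62)] (np.float64(347.4671463023885), np.float64(189.403775283346))
4.525 [-0.51051697  0.13897581  0.59845275  1.99063907 -0.09061417  1.03780355
  0.32233585]
```

View pics/w1.png

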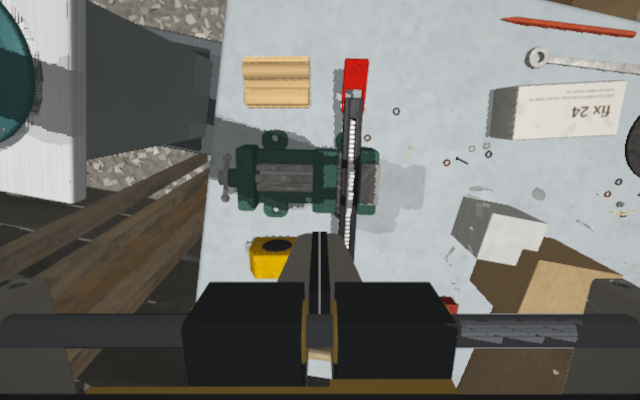

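The wrist view shows the pin row nearly vertical in the image, u≈349, v≈110–245, with the red pad at (355,85). This agrees with the estimate: middle at (0.514,-0.0475), yaw about 100°. Now I'll press the pins down.

```bash
cat >> h.py <<'E'
yaw=np.radians(100.2); Q=quat(yaw); M=np.array([.514,-.0475]); A=np.array([np.cos(yaw),np.sin(yaw)])
def P(x,z): return [*(M+A*x),z]
E
python3 - <<'E'
from h import *
ctrl.move_pose(P(-26,.118) if 0 else P(-.026,.118),Q)
for x in(-.026,-.013,0,.013,.026):
    ctrl.move_linear(P(x,.115),Q,feed=.15)
    hit=ctrl.move_linear(P(x,.079),Q,feed=.035,stop_force=12)
    ctrl.wait(.1)
    print(x,hit,np.round(telemetry.current_tool_pos(),4),np.round(telemetry.current_wrist_force(),1),telemetry.current_time())
    ctrl.move_linear(P(x,.115),Q,feed=.15)
ctrl.move_linear([*(M+A*-.06+[-.06,0]),.17],Q,feed=.25)
im=get_image("wrist"); px=im["pixels"]
u,v=map(int,proj(im,P(0,.075))); print(u,v,telemetry.current_time())
c=px[max(0,v-100):v+100,max(0,u-130):u+130,::-1]; cv2.imwrite("pics/w2.png",cv2.resize(c,None,fx=3,fy=3))
E
```

```text
-0.026 True [ 0.5187 -0.0732  0.0832] [-1.  -0.1  5.9] 6.375
-0.013 True [ 0.5164 -0.0605  0.0832] [-1.  -1.3  5.9] 7.9417
0 True [ 0.5141 -0.0477  0.0832] [-1.  -0.1  6. ] 9.5083
0.013 True [ 0.5123 -0.0358  0.0832] [-1.1 -0.   6.3] 11.0833
0.026 True [ 0.5096 -0.0221  0.0832] [-0.9 -0.7  5.5] 12.6417
391 148 13.65
```

View pics/w2.png

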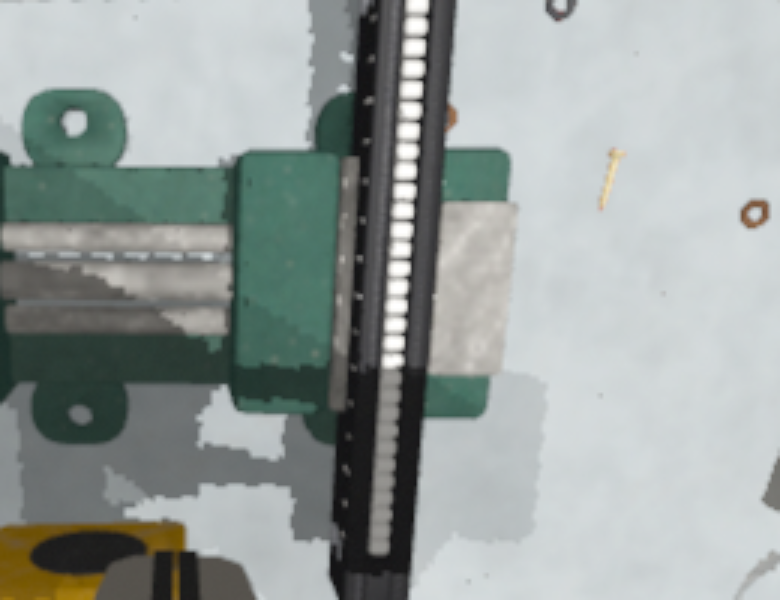

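All twelve pins are flush, with uniform contact at z=0.0832. Next is the light stroke from the plain end.

```bash
python3 - <<'E'
from h import *
f=lambda:np.round(telemetry.current_wrist_force(),1)
ctrl.move_linear(P(-.081,.11),Q,feed=.2)
ctrl.wait(.1); f0=f()[2]; print("free",f())
ctrl.move_linear(P(-.081,.087),Q,feed=.08)
print(ctrl.move_linear(P(-.081,.079),Q,feed=.015,stop_force=4)); ctrl.wait(.1)
z=telemetry.current_tool_pos()[2]; print(z,f())
for _ in range(8):
    d=f()[2]-f0
    if d>3: break
    z-=.0002; ctrl.move_linear(P(-.081,z),Q,feed=.01); ctrl.wait(.05)
print("start",z,f(),telemetry.current_time())
for x in np.arange(-.061,.080,.02):
    hit=ctrl.move_linear(P(x,z),Q,feed=.06,stop_force=12)
    d=f()[2]-f0
    print(round(x,3),hit,f(),np.round(telemetry.current_tool_pos()[2],4),round(z,4))
    if d<2.5: z-=.0002
    elif d>6: z-=-.0002
print(telemetry.current_time())
E
```

```text
free [-0.9 -0.2  0.3]
True
0.0832370891144984 [-1.1  1.   5.1]
start 0.0832370891144984 [-1.1  1.   5.1] 15.2583
-0.061 False [0.3 2.7 3.9] 0.0833 0.0832
-0.041 False [-0.1  2.   2.3] 0.0833 0.0832
-0.021 False [0.5 1.3 5.1] 0.0832 0.083
-0.001 False [-0.3 -0.6  5.9] 0.0832 0.083
0.019 False [ 0.1 -1.3  7.1] 0.0832 0.083
0.039 False [ 0.8 -0.8  5.9] 0.0832 0.0832
0.059 False [ 0.1 -0.8  5.6] 0.0833 0.0832
0.079 False [ 0.5 -1.5  5.8] 0.0832 0.0832
19.125
```

Contact was light and unbroken along the whole row. Now the lever.

```bash
python3 - <<'E'
from h import *
ctrl.move_linear(P(.077,.135),Q,feed=.15)
ctrl.move_linear(P(.129,.135),Q,feed=.15)
hit=ctrl.move_linear(P(.129,.071),Q,feed=.035,stop_force=12); ctrl.wait(.2)
print(hit,np.round(telemetry.current_tool_pos(),4),np.round(telemetry.current_wrist_force(),1))
ctrl.move_linear(P(.129,.14),Q,feed=.15)
ctrl.move_linear([*(M+A*.03+[-.06,0]),.17],Q,feed=.25)
im=get_image("wrist"); px=im["pixels"]
u,v=map(int,proj(im,P(.05,.075))); print(u,v,telemetry.current_time())
c=px[max(0,v-130):v+130,max(0,u-130):u+130,::-1]; cv2.imwrite("pics/w3.png",cv2.resize(c,None,fx=2.2,fy=2.2))
E
```

```text
True [0.4913 0.0796 0.0749] [-2.5 -1.   9. ]
388 195 23.1167
```

View pics/w3.png

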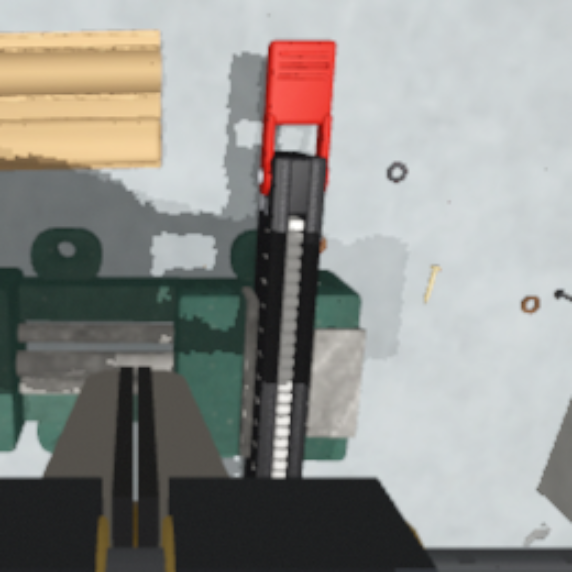

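The lever is flat: its pad sits at the top of the crop, near (302,80), and contact came at z=0.0749 against the 0.075 expected for fully down. The pins are flush and the robot is clear of everything.

```bash
python3 -c "
from h import *
print(ctrl.finish_job())"
```

```text
the job is handed in; nothing more can be done
None
```

I pressed all twelve standing pins flush, stroked the row lightly from the plain end to the lever end without finding a proud pin, then pressed the red lever fully down and handed the job in at about 23 s of the 51 s allowed; the judge's result was not shown.

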